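# Feel out the dragging crank bearing

### The job

One of the three tuner crank units in the grey rack has a bearing that drags. Turn the crank of every unit while it stands in the rack at least an eighth of a turn one way, leaving it turned, and feel how freely it runs; then move the unit that drags to the red holder and seat it fully home, upright, and let go. Handle the bearings gently, without pressing or jamming them hard into rack or holder; leave the two free-running units in the rack and do not disturb the other things on the desk.

Things in the scene. Friction and masses are not known exactly. Their poses are not given: they have to be found in the camera images.
- pocket_left (a point): square pocket at the rack's +y end, 14 mm deep; this point is the centre of its floor, 6 mm above the table. It holds a bearing unit, 72 mm high, 0.8 kg: square aluminium foot 66 x 66 x 24 mm; on an upright bearing spindle a black knob 40 mm dia with, at its foot, a brass crank arm 10 mm wide. Heights above this point: arm 28 to 38 mm, clear knob 38 to 72 mm, mid-knob for gripping 58 mm
- pocket_middle (a point): square pocket at the rack's middle, 14 mm deep; this point is the centre of its floor, 6 mm above the table. It holds a unit like the left one. By eye the three are the same; one drags (about 0.28 N m to turn, about 7 N at the crank arm 40 mm out), the other two run freely (under 0.04 N m, 1 N). They stay where turned
- pocket_right (a point): square pocket at the rack's -y end, 14 mm deep; this point is the centre of its floor, 6 mm above the table. It holds a unit like the left one. Every crank arm reaches 59 mm out from its spindle and at the start points to the rack's -x side (towards the robot), within 12 degrees; it turns endlessly both ways
- rack: grey rack, a plate 96 x 360 x 20 mm (x, y, z) fixed to the table, with three pockets 70 x 70 mm in a row along its y, 130 mm apart; origin under its centre. A unit's foot has 2 mm play to each side in a pocket (about 3 degrees of yaw) and stands 10 mm proud of the rack's top; pushed hard above the foot it can tip
- red_holder: red holder, a block 96 x 96 x 20 mm fixed to the table, for the unit that needs repair; origin under its centre
- pocket_red (a point): empty pocket of the red holder, 70 x 70 mm, 14 mm deep, sides parallel to the block's; this point is the centre of its floor, 6 mm above the table; x, y along its sides, z up. The square foot fits any of four ways; seated, mid-knob is 58 mm above this point
- pen: bystander: black pen, 130 mm long, 10 mm dia, lying on the table; origin under its middle
- screwdriver: bystander: screwdriver 160 mm long, lying on the table; origin under its middle
- collar: bystander: brass collar 30 mm dia, 12 mm high; origin under its centre
- mug: bystander: blue mug 80 mm dia, 95 mm high; origin under its centre
- microphone: bystander: black desk microphone, foot 130 x 90 x 30 mm, gooseneck to 230 mm high; origin under the foot's centre
- morse_key: bystander: brass telegraph key on a wooden board 110 x 70 mm, 47 mm high; origin under its centre
Things that resemble listed ones, but are neither listed nor needed, are in the scene too. Of the things like the red_holder, leave any that is black; of the rest the smaller one is meant.

How it is judged:
On the way:
1. every crank has been turned about an eighth of a turn or more from where it stood (0.6 rad), all three units still in the rack (distance of each of free_1_mark, dragging_mark, free_2_mark from where it was at the start of the episode above 0.026 m and distance of each of free_1_axis, dragging_axis, free_2_axis from where it was at the start of the episode below 0.006 m and angle between each of free_1_unit, dragging_unit, free_2_unit's own z axis and vertical below 0.05 rad), for 0.2 s.
At the end, for the whole second after the job is handed in: the dragging unit stands in the red holder's pocket, its spindle axis within 4 mm of the pocket's centre, its foot within 3 mm of the pocket's floor, upright within 0.05 rad; the two free-running units stand in the rack where they were (within 6 mm, upright within 0.05 rad); all at rest and released (horizontal distance between dragging_axis and pocket_red below 0.004 m and z of dragging_axis in the frame of pocket_red below 0.061 m and angle between each of dragging_unit, free_1_unit, free_2_unit's own z axis and vertical below 0.05 rad and distance of each of free_1_axis, free_2_axis from where it was at the start of the episode below 0.006 m and linear speed of each of free_1_unit, dragging_unit, free_2_unit below 0.02 m/s); the robot touches nothing.
It fails at once if a bearing unit is pressed or jammed into the rack or the red holder with more than 40 N (contact force between any of free_1_unit, dragging_unit, free_2_unit and rack above 40 N or contact force between any of free_1_unit, dragging_unit, free_2_unit and red_holder above 40 N).
It fails at once if a free-running unit is taken out of the rack (moved more than 12 mm) (distance of any of free_1_axis, free_2_axis from where it was at the start of the episode above 0.012 m).
It fails at once if another thing on the desk is moved more than 15 mm (distance of any of pen, screwdriver, collar, mug, microphone, morse_key from where it was at the start of the episode above 0.015 m).
It also fails if it takes over 67 s, if anything falls off the work surface, if the arm or the gripper's body presses on something with over 40 N, if the wrist force passes 120 N, or if a joint passes its speed limit or range.

### The arm

A 6-joint arm with a two-finger parallel gripper is mounted at the origin on the work surface. World frame = base frame: x ahead of the robot, y to its left, z up, the work surface at z = 0. Lengths are in m, angles in rad, forces in N, time in s.
With the tool pointing down it reaches from about 0.425 to 0.95 m from the base axis. Payload 3.5 kg.
Tool frame: the origin (TCP) lies midway between the tips of the shut fingers; the grasp point (between the pads) lies 19 mm behind it; z points along the fingers, y is the line along which they close (so a half turn about z gives the same grasp; the last joint's range is limited). The gripper opens to 85 mm and grips with 20 to 120 N. Pads are 22 mm wide; open, the fingers measure 114 mm over their backs; the gripper's body (76 mm by 85 mm) begins 54 mm behind the grasp point. The pads swing forward as they close: fully open they stand 13 mm farther back than shut.
Start: joints at [1.138, 0.286, 1.577, -0, 1.279, -0.15], TCP at [0.188, 0.648, 0.231] pointing down, gripper open.
Joint ranges: [-2.77, 2.77], [-0.9, 2.22], [0.21, 2.48], [-1.53, 4.67], [0.24, 2.81], [-2.84, 2.84]. Speed limits (rad/s): [2.79, 2.79, 3.14, 3.14, 3.14, 3.14].

### API

Orientations are given as a unit quaternion [x, y, z, w].
In Python, from plant import ctrl, cams, order gives the robot as it stands.
- The arm moves only by the tool move_arm, never from a script. Its argument "plan" is one flat list of numbers, 7 for each row, row after row: the shift along the world's x, y, z in mm, then the turn, a rotation vector about the world's x, y, z in degrees, then the finger opening in mm, from 0 to 85.4. A call has 1 to 12 rows; each row shifts and turns the commanded pose from where the row before left it; what a row does not reach is not made up. A row lasts 1/10 s, in which the tool goes at most 50 mm and 8.59 degrees, less where a joint would pass 70% of its speed; a pose out of reach is approached as far as the arm can. A call is refused whole if a number of a shift passes 50 or a number of a turn 8.59, either way. A call with a gripper value outside its range is refused whole. The fingers move at their own pace and stop on an object; "newtons" is the grip in N (left out, the last holds). Time passes only in rows, so rows that do not move let the fingers close. It gives the time, the measured TCP pose, the force, the opening and the grip force at its end, in the units of the state.
- ctrl.get_state(): the state, without advancing time (a new reading comes with each control period).
- cams.read_camera(name): name is "scene" or "top"; returns a dict with "color" (384x512x3 uint8, red, green, blue), "fov_y" (degrees; the focal length in pixels is half the picture's height over the tangent of half this angle, whatever the lens; pixels are square), "cx", "cy" (the principal point, pixels), "origin" and "orientation" of the camera in the world. Camera axes: x right, y up, looking along -z (the intrinsics and any distortion apply to the point x, -y, -z); pixel columns grow to the right and rows downward; lengths in m; the calibration is good to about 2 mm. A picture is of the moment at which its call begins. There is no depth.
- order.sign_off(): hands the job in; it is judged then, once.
The state is a dict: "time": time; "qpos": joint angles; "dq": joint speeds; "joint_efforts": joint torques, N m; "eef_pos": TCP position; "tcp_rot": TCP orientation; "contact_force": force on the tool from outside, world axes, zero at the start; "wrist_torque": the same for the moment, N m; "opening": opening from 0.0 (shut) to 1.0 (fully open); "finger_force": force on a finger pad.
Only numpy, scipy, OpenCV 4.12 (cv2) and the standard library are available. Lean on these libraries where they do the work, as an engineer would, in place of code of your own. Each camera call takes 0.05 s, during which the arm holds its last target. There are 200 camera calls.

## Working session

There is one attempt and no reset: what is moved stays moved. The work goes in short steps, Python scripts to look and compute and a tool call to move; the robot and the scene stay as the last step left them, time stands still between calls to the robot, and variables do not carry over. Pictures are saved under pics/ and viewed, at most 10 in all, crops included, and the job is handed in when it is done.

Besides the shell and the picture viewer there is one more tool, called by a JSON object that holds its "fn" and its "kwargs", one argument or row to a line. move_arm: Moves the arm, as the interface text tells. Its arguments: {"type":"object","properties":{"plan":{"type":"array","items":{"type":"number"}},"newtons":{"type":"number"}},"required":["plan"]}

```bash
ls; mkdir -p pics; python3 - <<'E'
from plant import ctrl,cams
import cv2,json
s=ctrl.get_state();print(s)
for n in("scene","top"):
    c=cams.read_camera(n);cv2.imwrite(f"pics/{n}0.png",c["color"][:,:,::-1])
    print(n,{k:v for k,v in c.items() if k!="color"})
E
```

```text
pics
{'time': 0.0, 'qpos': array([ 1.13797265e+00,  2.87202232e-01,  1.57820007e+00,  9.51079537e-06,
        1.27861398e+00, -1.49982715e-01]), 'dq': array([-1.81166740e-06,  2.54524742e-04, -1.37776091e-03,  2.87081436e-04,
       -3.54812473e-04,  1.77173184e-03]), 'joint_efforts': array([-3.13155106e-04, -4.05996358e+01, -2.92613804e+01, -1.73306858e-04,
        5.98330764e-03, -1.51523466e-06]), 'eef_pos': array([0.1880561 , 0.64757658, 0.22991032]), 'tcp_rot': array([ 1.40950817e-01,  9.90015858e-01, -1.15942119e-03, -3.52511174e-04]), 'contact_force': array([-0.26405717, -0.27235344,  0.15740856]), 'wrist_torque': array([ 0.0513193 ,  0.0015221 , -0.02011397]), 'finger_force': 0.0, 'opening': 1.0022624384097112}
scene {'fov_y': 46.61338710006709, 'cx': 259.3286348979217, 'cy': 189.1206280041399, 'origin': array([ 1.22594832, -0.87482175,  0.74490342]), 'orientation': array([0.45885233, 0.15775486, 0.29954209, 0.82148796])}
top {'fov_y': 47.39403463998319, 'cx': 257.13864470517063, 'cy': 190.04561170678852, 'origin': array([0.26258287, 0.00513717, 1.22541209]), 'orientation': array([-0.06335159,  0.07566519,  0.71049856, -0.69674468])}
```

View pics/top0.png

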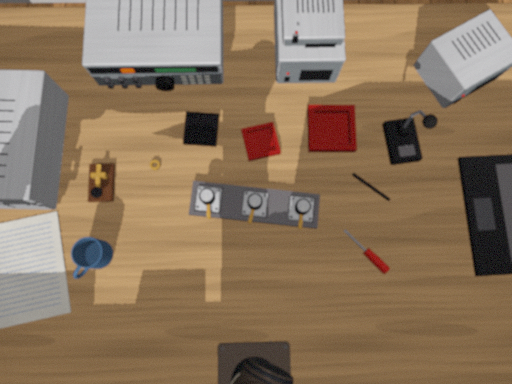

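View pics/scene0.png

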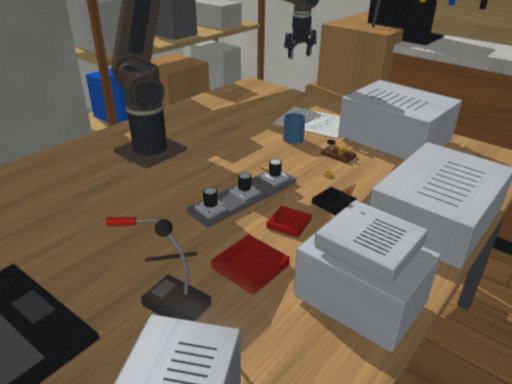

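The top view has +x up and +y left. The three units sit at about (208,197), (255,203) and (302,208), with their brass arms pointing down towards the robot. There are three holder-like things: black at (201,128), a small red one at (262,140) and a large red one at (331,128). Black is excluded and the smaller of the rest is meant, so (262,140) is the holder, which is (290,220) in the scene view. I'll confirm its size by measuring and with one crop.

```bash
cat > h.py <<'E'
import numpy as np,cv2
from scipy.spatial.transform import Rotation as R
def K(c):
    f=c["color"].shape[0]/2/np.tan(np.radians(c["fov_y"])/2); return f
def ray(c,uv):
    uv=np.atleast_2d(uv).astype(float);f=K(c)
    d=np.c_[(uv[:,0]-c["cx"])/f,-(uv[:,1]-c["cy"])/f,-np.ones(len(uv))]
    return R.from_quat(c["orientation"]).apply(d)
def plane(c,uv,z):
    d=ray(c,uv);o=c["origin"];return o+d*((z-o[2])/d[:,2])[:,None]
def proj(c,p):
    q=R.from_quat(c["orientation"]).inv().apply(np.atleast_2d(p)-c["origin"]);f=K(c)
    return np.c_[c["cx"]+f*q[:,0]/-q[:,2],c["cy"]-f*q[:,1]/-q[:,2]]
def comps(m,amin):
    n,l,s,ce=cv2.connectedComponentsWithStats(m.astype(np.uint8),connectivity=4)
    return [(s[i],ce[i],l==i) for i in range(1,n) if s[i][4]>=amin]
E
python3 - <<'E'
from h import *
from plant import cams
for n in("top","scene"):
    c=cams.read_camera(n);im=c["color"];np.save(f"{n}.npy",im)
    hsv=cv2.cvtColor(im,cv2.COLOR_RGB2HSV)
    red=((hsv[...,0]<6)|(hsv[...,0]>172))&(hsv[...,1]>150)&(hsv[...,2]>60)
    for s,ce,m in comps(red,250):
        cn=max(cv2.findContours(m.astype(np.uint8),0,2)[0],key=cv2.contourArea)
        r=cv2.minAreaRect(cn);b=cv2.boxPoints(r)
        P=plane(c,b,.02);print(n,"red",ce.round(1),s[4],"ctr",P.mean(0).round(4),"sides",np.linalg.norm(np.diff(P,axis=0),axis=1).round(4),"yaw",np.degrees(np.arctan2(*(P[1]-P[0])[[1,0]])).round(1))
    x0,y0,x1,y1=(180,172,330,237) if n=="top" else (180,150,305,225)
    k=3
    crop=cv2.resize(im[y0:y1,x0:x1],None,fx=5,fy=5,interpolation=cv2.INTER_CUBIC)
    cv2.imwrite(f"pics/{n}_rack.png",crop[:,:,::-1])
E
python3 - <<'E'
import cv2,numpy as np
a=cv2.imread("pics/top_rack.png");b=cv2.imread("pics/scene_rack.png")
t=np.load("top.npy")[95:180,170:320,::-1]
t=cv2.resize(t,None,fx=5,fy=5,interpolation=cv2.INTER_CUBIC)
print(a.shape,b.shape,t.shape)
out=np.zeros((600,800,3),np.uint8)
a=cv2.resize(a,(450,195));t=cv2.resize(t,(350,198));b=cv2.resize(b,(625,375))
out[:195,:450]=a;out[:198,450:]=t;out[200:575,:625]=b
cv2.imwrite("pics/combo.png",out)
E
```

```text
top red [331.4 127.8] 2114 ctr [ 0.6832 -0.2381  0.02  ] sides [0.1382 0.1403 0.1352] yaw -90.8
top red [260.6 140.9] 1018 ctr [ 0.6477 -0.0316  0.02  ] sides [0.0941 0.0959 0.0928] yaw -76.8
scene red [288.7 221. ] 883 ctr [ 0.6583 -0.0445  0.02  ] sides [0.1243 0.1218 0.1175] yaw 118.3
scene red [250.1 263.3] 2614 ctr [ 0.6846 -0.2401  0.02  ] sides [0.183  0.2039 0.1578] yaw 111.0
(325, 750, 3) (375, 625, 3) (425, 750, 3)
```

View pics/combo.png

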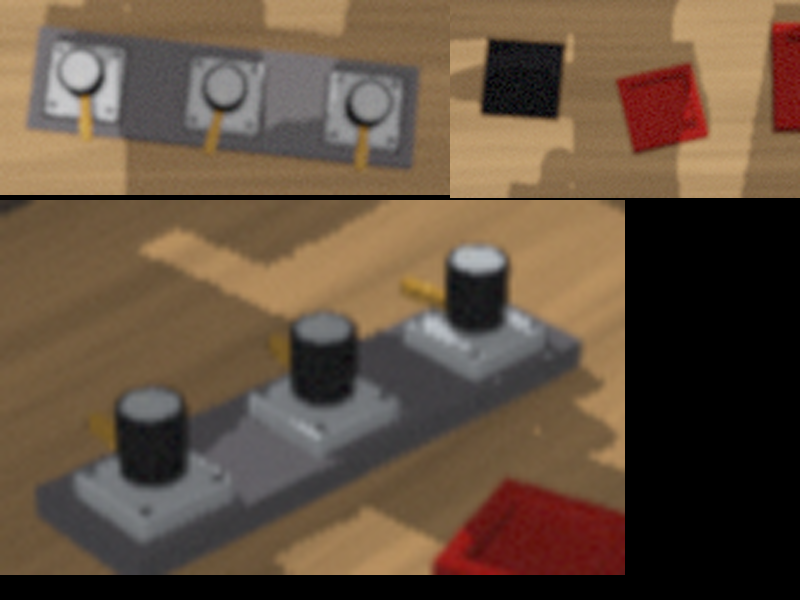

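The small red one measures 95 mm across in the top view (96 expected), so it is the listed holder. The large red one measures about 138 mm. The crop shows the knob tops and arm tips clearly, and I'll triangulate those next.

```bash
python3 - <<'E'
from h import *
from plant import cams
c={n:cams.read_camera(n) for n in("top","scene")}
def grey(c,guess):  # refine knob top centroid is skipped; manual pixels
    return guess
T=np.array([[207,195.3],[255,200.7],[303.7,206]]);S=np.array([[275.4,161.8],[244.8,175.4],[210.4,190.8]])
def tri(t,s):
    A=[];b=[]
    for n,u in(("top",t),("scene",s)):
        d=ray(c[n],u)[0];d/=np.linalg.norm(d);M=np.eye(3)-np.outer(d,d);A.append(M);b.append(M@c[n]["origin"])
    A=np.vstack(A);b=np.hstack(b);p,r,_,_=np.linalg.lstsq(A,b,rcond=None);return p,np.sqrt(r)
for t,s in zip(T,S): print("tri",*tri(t,s), "top z.078",plane(c["top"],t,.078).round(4),"scene",plane(c["scene"],s,.078).round(4))
ax=plane(c["top"],T,.078);print(np.linalg.norm(np.diff(ax,axis=0),axis=1))
tips=plane(c["top"],np.array([[87,138],[211,150],[361,167]])/3+[180,172],.039)
d=tips-ax;print("arm",d.round(4),np.linalg.norm(d[:,:2],axis=1),np.degrees(np.arctan2(d[:,1],d[:,0])))
rk=plane(c["top"],np.array([[38,25],[419,68],[411,167],[28,128]])/3+[180,172],.02);print(rk.round(4),rk.mean(0),np.linalg.norm(np.roll(rk,-1,0)-rk,axis=1))
# foot plates (bright) in top at z=.030
fp=plane(c["top"],np.array([[[48,38],[124,46],[122,122],[45,116]],[[190,58],[265,62],[264,136],[187,129]],[[331,71],[405,78],[400,150],[325,144]]]).reshape(-1,2)/3+[180,172],.03).reshape(3,4,3)
print("feet",fp.mean(1).round(4),np.linalg.norm(fp[:,1]-fp[:,0],axis=1))
# red: scene footprint
im=c["scene"]["color"];hsv=cv2.cvtColor(im,cv2.COLOR_RGB2HSV)
red=((hsv[...,0]<6)|(hsv[...,0]>172))&(hsv[...,1]>150)&(hsv[...,2]>60)
# predicted outline of holder
q=np.radians(13.2);C=np.array([.648,-.032])
e=np.array([[1,1],[1,-1],[-1,-1],[-1,1]])*.048@np.array([[np.cos(q),np.sin(q)],[-np.sin(q),np.cos(q)]])
for n in c:
    hsv=cv2.cvtColor(c[n]["color"],cv2.COLOR_RGB2HSV)
    red=((hsv[...,0]<6)|(hsv[...,0]>172))&(hsv[...,1]>150)&(hsv[...,2]>60)
    tgt=(260,141) if n=="top" else (289,221)
    s,ce,m=[k for k in comps(red,250) if np.hypot(*(k[1]-tgt))<8][0]
    h=cv2.convexHull(np.vstack([proj(c[n],np.c_[C+e,np.full(4,z)]) for z in(0,.02)]).astype(np.float32))
    mm=cv2.moments(h);print(n,"mask",ce,s, "pred",mm["m10"]/mm["m00"],mm["m01"]/mm["m00"],h.min((0,1)),h.max((0,1)),cv2.contourArea(h))
    im=cv2.resize(c[n]["color"][:,:,::-1],None,fx=4,fy=4,interpolation=cv2.INTER_CUBIC)
    cx,cy=int(tgt[0]*4),int(tgt[1]*4);cv2.imwrite(f"pics/red_{n}.png",im[cy-150:cy+150,cx-200:cx+200])
a=np.hstack([cv2.imread(f"pics/red_{n}.png") for n in c]);cv2.imwrite("pics/red.png",a)
E
```

```text
tri [0.4819076  0.11841261 0.0737987 ] [0.00313087] top z.078 [[0.4794 0.1165 0.078 ]] scene [[0.4877 0.1143 0.078 ]]
tri [ 0.4650037  -0.00941131  0.07382849] [0.00347794] top z.078 [[ 0.4625 -0.0111  0.078 ]] scene [[ 0.4711 -0.0127  0.078 ]]
tri [ 0.44849904 -0.13861365  0.07412183] [0.00426559] top z.078 [[ 0.4458 -0.1403  0.078 ]] scene [[ 0.455  -0.1406  0.078 ]]
[0.12867699 0.13031759]
arm [[-0.0557 -0.0017 -0.039 ]
 [-0.0519  0.0134 -0.039 ]
 [-0.0533  0.0067 -0.039 ]] [0.05572869 0.05356382 0.05372793] [-178.20830962  165.56604544  172.78761134]
[[ 0.534   0.1625  0.02  ]
 [ 0.4865 -0.194   0.02  ]
 [ 0.3937 -0.182   0.02  ]
 [ 0.4367  0.1709  0.02  ]] [ 0.46271541 -0.0106506   0.02      ] [0.35959212 0.09354059 0.35553938 0.09772865]
feet [[ 0.4787  0.1177  0.03  ]
 [ 0.4615 -0.013   0.03  ]
 [ 0.4456 -0.1407  0.03  ]] [0.07104319 0.06970761 0.06892873]
top mask [260.58033106 140.83057449] [ 242  123   38   37 1027] pred 260.76369582189704 141.54575788331599 [240.5233  121.24618] [281.1925  161.90451] 1140.5216133174836
scene mask [288.67307692 221.0418552 ] [267 206  44  32 884] pred 287.59148046936235 220.16134800485548 [264.83694 203.91734] [310.07938 236.81586] 941.095014197519
```

View pics/red.png

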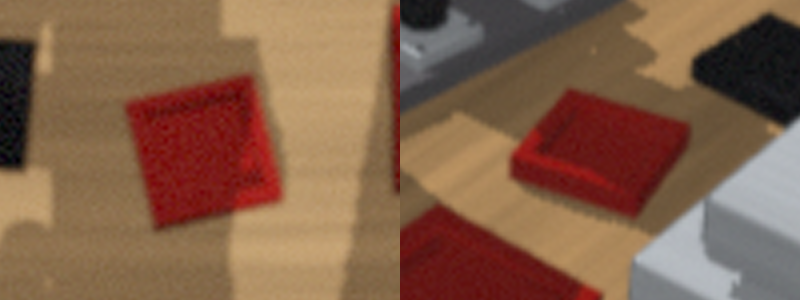

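The crop confirms a plain red open pocket holder, the smaller of the two reds. The tracked points in the top view are self-consistent: 129 and 130 mm spacing, and a 96 × 358 mm rack. I'll start moving: fly to above the left unit, with the closing line along the rack's y.

{"fn": "move_arm", "kwargs": {
  "plan": [24, -43, 0, 0, 0, 8.5, 85, 24, -43, 0, 0, 0, 0, 85, 24, -43, 0, 0, 0, 0, 85, 24, -43, 0, 0, 0, 0, 85, 24, -43, 0, 0, 0, 0, 85, 24, -43, 0, 0, 0, 0, 85, 24, -43, 0, 0, 0, 0, 85, 24, -43, 0, 0, 0, 0, 85, 24, -43, 0, 0, 0, 0, 85, 24, -43, 0, 0, 0, 0, 85, 24, -43, 0, 0, 0, 0, 85, 27, -14, 0, 0, 0, 0, 85],
  "newtons": 20
}}

```text
time: 1.5
eef_pos: [0.48, 0.1579, 0.2316]
tcp_rot: [0.069, 0.998, -0.0, 0.0]
contact_force: [-0.1, 0.7, 0.3]
opening: 0.993
finger_force: 0.0
```

```bash
python3 - <<'E'
from h import *
from plant import cams,ctrl
t=np.load("top.npy")
c=cams.read_camera("top");print(ctrl.get_state()["eef_pos"])
a=cv2.resize(c["color"][150:240,160:350,::-1],None,fx=4,fy=4,interpolation=cv2.INTER_CUBIC)
c=cams.read_camera("scene")
b=cv2.resize(c["color"][95:165,205:395,::-1],None,fx=4,fy=4,interpolation=cv2.INTER_CUBIC)[:240]
cv2.imwrite("pics/m1.png",np.vstack([a[:350],b])[:600])
# subpixel foot plate / red in the clean first image
hsv=cv2.cvtColor(t,cv2.COLOR_RGB2HSV);print(hsv[[150,208,216],[262,216,245]])
E
```

```text
[0.48368536 0.15690799 0.23194515]
[[  1 182 129]
 [120   3 158]
 [150   3  78]]
```

View pics/m1.png

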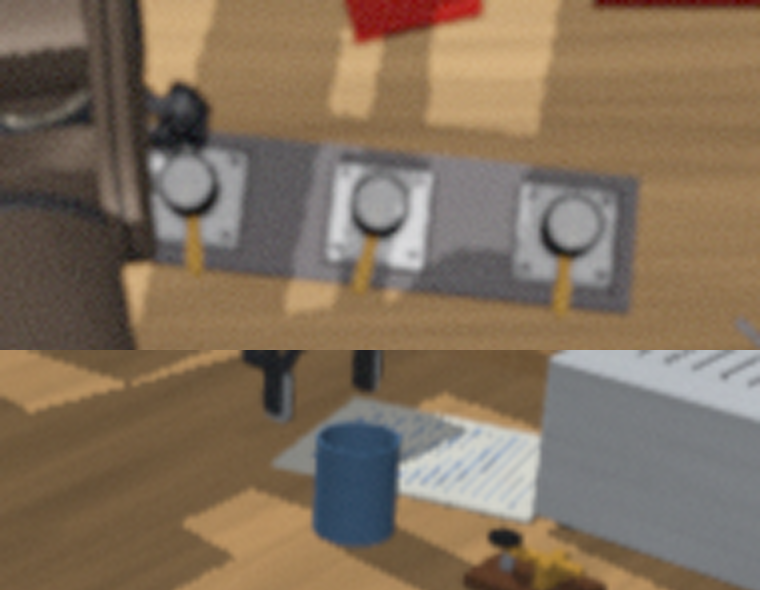

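The view shows the gripper still left of the left knob, with knob tops at crop (187,183), (381,204) and (573,222). These match the earlier picks after the half-pixel correction. Next I move over the left unit and lower.

{"fn": "move_arm", "kwargs": {
  "plan": [-4, -38, -5, 0, 0, 0, 85, 0, 0, -40, 0, 0, 0, 85, 0, 0, -45, 0, 0, 0, 85, 0, 0, -30, 0, 0, 0, 80, 0, 0, -20, 0, 0, 0, 70, 0, 0, 0, 0, 0, 0, 60, 0, 0, 0, 0, 0, 0, 55, 0, 0, 0, 0, 0, 0, 55],
  "newtons": 20
}}

```text
time: 2.4
eef_pos: [0.4765, 0.1236, 0.0932]
tcp_rot: [0.067, 0.998, 0.0, 0.002]
contact_force: [-0.2, -0.7, 0.7]
opening: 0.641
finger_force: 0.0
```

```bash
python3 - <<'E'
from h import *
from plant import cams,ctrl
s=ctrl.get_state();print({k:np.round(s[k],4) for k in s})
c=cams.read_camera("scene")
b=cv2.resize(c["color"][120:220,200:320,::-1],None,fx=5,fy=5,interpolation=cv2.INTER_CUBIC)
cv2.imwrite("pics/m2.png",b)
E
```

```text
{'time': np.float64(2.4), 'qpos': array([ 4.7400e-02,  4.5700e-02,  2.1254e+00,  1.0000e-04,  9.6730e-01,
       -1.3896e+00]), 'dq': array([-0.0027, -0.0083, -0.0048,  0.0001, -0.0029, -0.0001]), 'joint_efforts': array([ 3.09000e-02, -2.61015e+01, -2.42932e+01,  6.00000e-04,
        1.54000e-02,  7.00000e-04]), 'eef_pos': array([0.4765, 0.1236, 0.0932]), 'tcp_rot': array([6.690e-02, 9.978e-01, 2.000e-04, 1.600e-03]), 'contact_force': array([-0.1683, -0.6828,  0.7249]), 'wrist_torque': array([0.0081, 0.0386, 0.002 ]), 'finger_force': np.float64(0.0), 'opening': np.float64(0.641)}
```

View pics/m2.png

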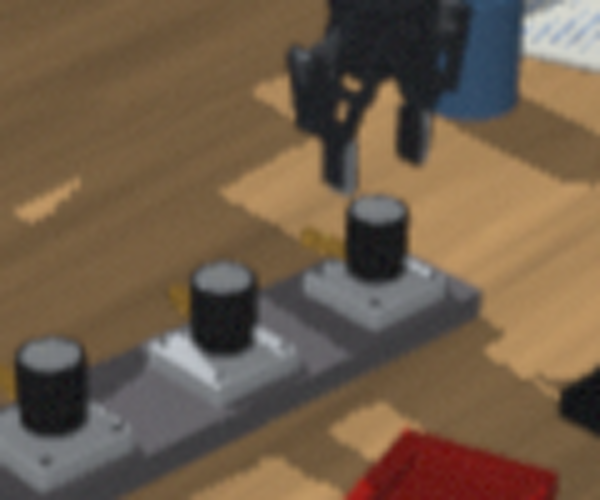

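The fingers, at crop (341,190) and (412,162), are still above the left knob at (377,210). I'll check the scene camera's bias against the known TCP.

```bash
python3 - <<'E'
from h import *
from plant import cams,ctrl
c=cams.read_camera("scene")
p=np.array([.4765,.1236,.101]);y=np.array([np.cos(np.radians(82.5)),np.sin(np.radians(82.5)),0])
# pads' gap .0275 half; finger outer thickness ~14mm -> middle of finger at .034
print(proj(c,[p,p-.0345*y,p+.0345*y,[.4793,.1186,.078]]))
print("seen fingers",(np.array([[341,188],[412,160]])+.5)/5-.5+[200,120],"knob",(np.array([377,209])+.5)/5-.5+[200,120])
print(ctrl.get_state()["eef_pos"])
E
```

```text
[[274.6608173  153.16881776]
 [266.72320748 156.55341848]
 [282.37308342 149.88030369]
 [274.140782   160.48055772]]
seen fingers [[267.8 157.2]
 [282.  151.6]] knob [275.  161.4]
[0.47655238 0.12344196 0.09317214]
```

The cameras agree to about 1–1.5 mm once the bias is removed. Knob estimate is (0.480, 0.119). Next I lower and close in steps.

{"fn": "move_arm", "kwargs": {
  "plan": [3, -4, -10, 0, 0, 0, 60, 0, 0, -20, 0, 0, 0, 60, 0, 0, -18, 0, 0, 0, 55, 0, 0, 0, 0, 0, 0, 48, 0, 0, 0, 0, 0, 0, 45, 0, 0, 0, 0, 0, 0, 44],
  "newtons": 20
}}

```text
time: 3.1
eef_pos: [0.4792, 0.1191, 0.0443]
tcp_rot: [0.067, 0.998, 0.0, 0.001]
contact_force: [0.2, 0.0, 0.0]
opening: 0.512
finger_force: 0.0
```

{"fn": "move_arm", "kwargs": {
  "plan": [0, 0, 0, 0, 0, 0, 42, 0, 0, 0, 0, 0, 0, 41, 0, 0, 0, 0, 0, 0, 40]
}}

```text
time: 3.4
eef_pos: [0.4789, 0.1194, 0.044]
tcp_rot: [0.067, 0.998, 0.0, 0.001]
contact_force: [-0.4, 1.0, 1.3]
opening: 0.468
finger_force: 0.4
```

{"fn": "move_arm", "kwargs": {
  "plan": [0, 0, 0, 0, 0, 0, 37, 0, 0, 0, 0, 0, 0, 35, 0, 0, 0, 0, 0, 0, 35]
}}

```text
time: 3.7
eef_pos: [0.4789, 0.1194, 0.0441]
tcp_rot: [0.067, 0.998, 0.0, 0.001]
contact_force: [-0.9, 2.4, 5.1]
opening: 0.462
finger_force: 20.1
```

Gripped at 20 N and centred. Now I twist about −50° and read the torque mid-motion.

{"fn": "move_arm", "kwargs": {
  "plan": [0, 0, 0, 0, 0, -6, 35, 0, 0, 0, 0, 0, -6, 35, 0, 0, 0, 0, 0, -6, 35, 0, 0, 0, 0, 0, -6, 35]
}}

```text
time: 4.1
eef_pos: [0.4794, 0.1205, 0.0441]
tcp_rot: [0.276, 0.961, 0.002, 0.001]
contact_force: [0.5, 6.8, 4.5]
opening: 0.461
finger_force: 20.2
```

```bash
cat > st.py <<'E'
from plant import ctrl
import numpy as np
from scipy.spatial.transform import Rotation as R
s=ctrl.get_state();y=R.from_quat(s["tcp_rot"]).apply([0,1,0])
print(*[(k,np.round(s[k],4)) for k in("time","eef_pos","contact_force","wrist_torque","opening","finger_force")],"q6",s["qpos"][5].round(3),s["joint_efforts"][5].round(3),"yaw",np.degrees(np.arctan2(y[1],y[0])).round(2))
E
python3 st.py
```

```text
('time', np.float64(4.1)) ('eef_pos', array([0.4794, 0.1205, 0.0441])) ('contact_force', array([0.5249, 6.8351, 4.5208])) ('wrist_torque', array([ 1.0794, -0.1496,  0.0069])) ('opening', np.float64(0.461)) ('finger_force', np.float64(20.184)) q6 -0.975 -0.527 yaw 57.98
```

{"fn": "move_arm", "kwargs": {
  "plan": [0, 0, 0, 0, 0, -6, 35, 0, 0, 0, 0, 0, -6, 35, 0, 0, 0, 0, 0, -6, 35, 0, 0, 0, 0, 0, -6, 35]
}}

```text
time: 4.5
eef_pos: [0.4799, 0.1201, 0.0442]
tcp_rot: [0.469, 0.883, 0.002, 0.001]
contact_force: [3.0, 3.7, 2.1]
opening: 0.458
finger_force: 20.0
```

```bash
python3 st.py
```

```text
('time', np.float64(4.5)) ('eef_pos', array([0.4799, 0.1201, 0.0442])) ('contact_force', array([3.0156, 3.7351, 2.1311])) ('wrist_torque', array([ 0.5247, -0.3739,  0.0418])) ('opening', np.float64(0.4584)) ('finger_force', np.float64(19.9914)) q6 -0.556 -0.532 yaw 34.02
```

Torque about z is about 0.04 N m, so the left unit runs freely. Now release, rise, and move to the middle while turning back.

{"fn": "move_arm", "kwargs": {
  "plan": [0, 0, 0, 0, 0, 0, 50, 0, 0, 0, 0, 0, 0, 62, 0, 0, 25, 0, 0, 0, 62, 0, 0, 25, 0, 0, 0, 62, -3, -22, 0, 0, 0, 8, 62, -3, -22, 0, 0, 0, 8, 62, -3, -22, 0, 0, 0, 8, 62, -3, -22, 0, 0, 0, 8, 62, -3, -22, 0, 0, 0, 8, 62, -2, -19, 0, 0, 0, 8, 62, 0, 0, 0, 0, 0, 0, 62]
}}

```text
time: 5.6
eef_pos: [0.4606, -0.0115, 0.0928]
tcp_rot: [0.067, 0.998, -0.0, -0.001]
contact_force: [0.7, 0.7, 0.0]
opening: 0.727
finger_force: 0.0
```

```bash
python3 st.py
```

```text
('time', np.float64(5.6)) ('eef_pos', array([ 0.4606, -0.0115,  0.0928])) ('contact_force', array([0.7023, 0.7378, 0.0434])) ('wrist_torque', array([0.0437, 0.0045, 0.0185])) ('opening', np.float64(0.7274)) ('finger_force', np.float64(0.0)) q6 -1.681 -0.523 yaw 82.27
```

{"fn": "move_arm", "kwargs": {
  "plan": [3, 2, -16, 0, 0, 0, 60, 0, 0, -20, 0, 0, 0, 55, 0, 0, -12, 0, 0, 0, 48, 0, 0, 0, 0, 0, 0, 44, 0, 0, 0, 0, 0, 0, 42, 0, 0, 0, 0, 0, 0, 41, 0, 0, 0, 0, 0, 0, 40]
}}

```text
time: 6.3
eef_pos: [0.4646, -0.0081, 0.0459]
tcp_rot: [0.067, 0.998, -0.0, 0.0]
contact_force: [-1.0, -3.9, -1.9]
opening: 0.473
finger_force: 1.8
```

```bash
python3 st.py
```

```text
('time', np.float64(6.3)) ('eef_pos', array([ 0.4646, -0.0081,  0.0459])) ('contact_force', array([-1.0492, -3.8646, -1.8555])) ('wrist_torque', array([-0.5541,  0.1859, -0.0023])) ('opening', np.float64(0.473)) ('finger_force', np.float64(1.8039)) q6 -1.672 -0.023 yaw 82.3
```

{"fn": "move_arm", "kwargs": {
  "plan": [0, -1.5, -1, 0, 0, 0, 40, 0, 0, 0, 0, 0, 0, 40]
}}

```text
time: 6.5
eef_pos: [0.465, -0.0086, 0.0451]
tcp_rot: [0.068, 0.998, 0.001, 0.001]
contact_force: [-0.6, 3.4, 1.5]
opening: 0.465
finger_force: 1.6
```

{"fn": "move_arm", "kwargs": {
  "plan": [0, 0, 0, 0, 0, 0, 37, 0, 0, 0, 0, 0, 0, 35, 0, 0, 0, 0, 0, 0, 35]
}}

```text
time: 6.8
eef_pos: [0.465, -0.0086, 0.0452]
tcp_rot: [0.067, 0.998, 0.001, 0.001]
contact_force: [-1.6, 5.7, 6.5]
opening: 0.46
finger_force: 20.0
```

```bash
python3 st.py
```

```text
('time', np.float64(6.8)) ('eef_pos', array([ 0.465 , -0.0086,  0.0452])) ('contact_force', array([-1.6443,  5.7002,  6.4589])) ('wrist_torque', array([0.907 , 0.1814, 0.0233])) ('opening', np.float64(0.4605)) ('finger_force', np.float64(19.9566)) q6 -1.675 -0.002 yaw 82.26
```

{"fn": "move_arm", "kwargs": {
  "plan": [0, 0.5, 0, 0, 0, -6, 35, 0, 0, 0, 0, 0, -6, 35, 0, 0, 0, 0, 0, -6, 35, 0, 0, 0, 0, 0, -6, 35]
}}

```text
time: 7.2
eef_pos: [0.4652, -0.0079, 0.0452]
tcp_rot: [0.276, 0.961, 0.001, 0.001]
contact_force: [-0.4, 6.4, 4.1]
opening: 0.463
finger_force: 20.0
```

```bash
python3 st.py
```

```text
('time', np.float64(7.2)) ('eef_pos', array([ 0.4652, -0.0079,  0.0452])) ('contact_force', array([-0.3846,  6.3825,  4.0545])) ('wrist_torque', array([1.0487, 0.0437, 0.0192])) ('opening', np.float64(0.4635)) ('finger_force', np.float64(19.9551)) q6 -1.251 -0.519 yaw 58.01
```

{"fn": "move_arm", "kwargs": {
  "plan": [0, 0, 0, 0, 0, -6, 35, 0, 0, 0, 0, 0, -6, 35, 0, 0, 0, 0, 0, -6, 35, 0, 0, 0, 0, 0, -6, 35]
}}

```text
time: 7.6
eef_pos: [0.4657, -0.0078, 0.0452]
tcp_rot: [0.469, 0.883, 0.002, 0.001]
contact_force: [1.6, 6.7, 3.2]
opening: 0.461
finger_force: 19.9
```

```bash
python3 st.py
```

```text
('time', np.float64(7.6)) ('eef_pos', array([ 0.4657, -0.0078,  0.0452])) ('contact_force', array([1.6416, 6.6666, 3.1962])) ('wrist_torque', array([ 0.991 , -0.1461,  0.0624])) ('opening', np.float64(0.4607)) ('finger_force', np.float64(19.9036)) q6 -0.832 -0.52 yaw 34.0
```

The middle unit also shows 0.06 N m or less, so it runs freely. The right one should drag, but I'll confirm that by turning it.

{"fn": "move_arm", "kwargs": {
  "plan": [0, 0, 0, 0, 0, 0, 50, 0, 0, 0, 0, 0, 0, 62, 0, 0, 25, 0, 0, 0, 62, 0, 0, 25, 0, 0, 0, 62, -3, -22, 0, 0, 0, 8, 62, -3, -22, 0, 0, 0, 8, 62, -3, -22, 0, 0, 0, 8, 62, -3, -22, 0, 0, 0, 8, 62, -3, -22, 0, 0, 0, 8, 62, -1, -20, 0, 0, 0, 8, 62, 0, 0, 0, 0, 0, 0, 62]
}}

```text
time: 8.7
eef_pos: [0.4482, -0.1411, 0.0944]
tcp_rot: [0.068, 0.998, -0.001, 0.0]
contact_force: [0.8, 0.9, -0.1]
opening: 0.728
finger_force: 0.0
```

```bash
python3 st.py
```

```text
('time', np.float64(8.7)) ('eef_pos', array([ 0.4482, -0.1411,  0.0944])) ('contact_force', array([ 0.7623,  0.9205, -0.13  ])) ('wrist_torque', array([-0.0138, -0.0029,  0.007 ])) ('opening', np.float64(0.728)) ('finger_force', np.float64(0.0)) q6 -1.956 -0.514 yaw 82.26
```

{"fn": "move_arm", "kwargs": {
  "plan": [1, 2, -18, 0, 0, 0, 60, 0, 0, -20, 0, 0, 0, 55, 0, 0, -12, 0, 0, 0, 48, 0, 0, 0, 0, 0, 0, 44, 0, 0, 0, 0, 0, 0, 42, 0, 0, 0, 0, 0, 0, 41, 0, 0, 0, 0, 0, 0, 40]
}}

```text
time: 9.4
eef_pos: [0.4497, -0.1373, 0.0451]
tcp_rot: [0.067, 0.998, -0.001, 0.001]
contact_force: [-1.6, -2.7, -1.0]
opening: 0.466
finger_force: 1.8
```

```bash
python3 st.py
```

```text
('time', np.float64(9.4)) ('eef_pos', array([ 0.4497, -0.1373,  0.0451])) ('contact_force', array([-1.626 , -2.748 , -1.0354])) ('wrist_torque', array([-0.5655,  0.193 ,  0.0081])) ('opening', np.float64(0.4658)) ('finger_force', np.float64(1.7605)) q6 -1.948 -0.015 yaw 82.31
```

{"fn": "move_arm", "kwargs": {
  "plan": [0, -0.5, 0, 0, 0, 0, 39, 0, 0, 0, 0, 0, 0, 37, 0, 0, 0, 0, 0, 0, 35, 0, 0, 0, 0, 0, 0, 35]
}}

```text
time: 9.8
eef_pos: [0.4497, -0.1375, 0.0451]
tcp_rot: [0.067, 0.998, -0.0, 0.0]
contact_force: [-2.9, -1.7, 5.0]
opening: 0.462
finger_force: 20.5
```

{"fn": "move_arm", "kwargs": {
  "plan": [0, 0, 0, 0, 0, -6, 35, 0, 0, 0, 0, 0, -6, 35, 0, 0, 0, 0, 0, -6, 35, 0, 0, 0, 0, 0, -6, 35]
}}

```text
time: 10.2
eef_pos: [0.4499, -0.1373, 0.0451]
tcp_rot: [0.274, 0.962, -0.0, 0.0]
contact_force: [-1.5, -0.1, 5.5]
opening: 0.463
finger_force: 20.5
```

```bash
python3 st.py
```

```text
('time', np.float64(10.2)) ('eef_pos', array([ 0.4499, -0.1373,  0.0451])) ('contact_force', array([-1.5047, -0.0745,  5.4974])) ('wrist_torque', array([0.0243, 0.2642, 0.2597])) ('opening', np.float64(0.4631)) ('finger_force', np.float64(20.5081)) q6 -1.527 -0.274 yaw 58.14
```

{"fn": "move_arm", "kwargs": {
  "plan": [0, 0, 0, 0, 0, -6, 35, 0, 0, 0, 0, 0, -6, 35, 0, 0, 0, 0, 0, -6, 35, 0, 0, 0, 0, 0, -6, 35]
}}

```text
time: 10.6
eef_pos: [0.45, -0.1372, 0.0451]
tcp_rot: [0.468, 0.883, 0.0, 0.001]
contact_force: [-0.8, -0.7, 5.2]
opening: 0.459
finger_force: 20.5
```

```bash
python3 st.py
```

```text
('time', np.float64(10.6)) ('eef_pos', array([ 0.45  , -0.1372,  0.0451])) ('contact_force', array([-0.8324, -0.683 ,  5.2159])) ('wrist_torque', array([-0.001 ,  0.1933,  0.3118])) ('opening', np.float64(0.4587)) ('finger_force', np.float64(20.54)) q6 -1.108 -0.274 yaw 34.13
```

0.26–0.31 N m: the right unit drags. I'll release it, let it settle, and check the crank angles by camera.

{"fn": "move_arm", "kwargs": {
  "plan": [0, 0, 0, 0, 0, 0, 50, 0, 0, 0, 0, 0, 0, 62, 0, 0, 0, 0, 0, 0, 62, 0, 0, 0, 0, 0, 0, 62]
}}

```text
time: 11.0
eef_pos: [0.4491, -0.1371, 0.044]
tcp_rot: [0.467, 0.884, 0.0, -0.0]
contact_force: [0.5, 0.2, -0.2]
opening: 0.727
finger_force: 0.0
```

```bash
python3 - <<'E'
from h import *
from plant import cams,ctrl
c=cams.read_camera("top");np.save("top2.npy",c["color"])
a=cv2.resize(c["color"][170:240,170:340,::-1],None,fx=4,fy=4,interpolation=cv2.INTER_CUBIC)
c=cams.read_camera("scene");np.save("scene2.npy",c["color"])
b=cv2.resize(c["color"][145:225,170:340,::-1],None,fx=4,fy=4,interpolation=cv2.INTER_CUBIC)
cv2.imwrite("pics/m3.png",np.vstack([a,b]))
E
python3 st.py
```

```text
('time', np.float64(11.1)) ('eef_pos', array([ 0.4492, -0.1372,  0.0441])) ('contact_force', array([-0.2715,  0.8922,  0.3456])) ('wrist_torque', array([ 0.034 , -0.0016,  0.0053])) ('opening', np.float64(0.7226)) ('finger_force', np.float64(0.0)) q6 -1.112 -0.003 yaw 34.31
```

View pics/m3.png

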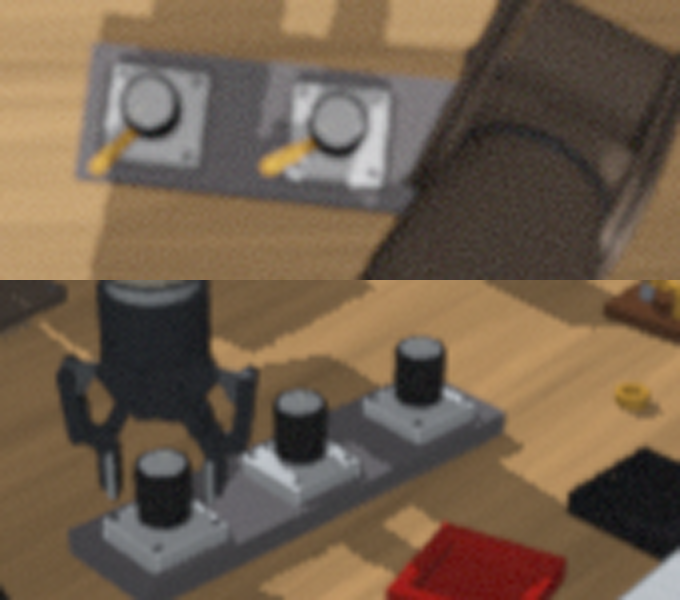

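Left and middle cranks now point down-left in the top view, about 48° turned. In the scene view the right crank, which was visible left of its knob before, is now hidden behind the knob like the other two, so it turned as well. All three units stand upright. Now I regrip the right unit.

{"fn": "move_arm", "kwargs": {
  "plan": [0, 0, 0, 0, 0, 0, 50, 0, 0, 0, 0, 0, 0, 44, 0, 0, 0, 0, 0, 0, 42, 0, 0, 0, 0, 0, 0, 41, 0, 0, 0, 0, 0, 0, 40]
}}

```text
time: 11.6
eef_pos: [0.4497, -0.1371, 0.0445]
tcp_rot: [0.467, 0.884, 0.0, 0.0]
contact_force: [1.6, 3.3, 0.5]
opening: 0.471
finger_force: 1.1
```

```bash
python3 st.py
python3 - <<'E'
from h import *
from plant import cams
c=cams.read_camera("top")
import glob
t=np.load("top.npy").astype(float)
# red holder: subpixel edge lines at the top rim: sample red-ness across each predicted edge
rd=cv2.GaussianBlur((t[...,0]-(t[...,1]+t[...,2])/2).astype(np.float32),(0,0),.6)
hsv=cv2.cvtColor(np.load("top.npy"),cv2.COLOR_RGB2HSV)
sat=cv2.GaussianBlur(np.where((hsv[...,0]<6)|(hsv[...,0]>172),hsv[...,1],0).astype(np.float32),(0,0),.7)
C=np.array([.648,-.032]);q=np.radians(13.2)
for it in range(4):
    ax=np.array([np.cos(q),np.sin(q)]);ay=np.array([-ax[1],ax[0]]);res=[]
    for n_,l_ in((ax,ay),(-ax,ay),(ay,ax),(-ay,ax)):
        pts=[]
        for s in np.linspace(-.036,.036,25):
            d=np.linspace(.036,.060,49);P=C+s*l_+d[:,None]*n_
            uv=proj(c,np.c_[P,np.full(49,.02)]).astype(np.float32)
            v=cv2.remap(sat,uv[:,:1],uv[:,1:],cv2.INTER_LINEAR)[:,0]
            k=np.where((v[:-1]>90)&(v[1:]<=90))[0]
            if len(k): pts.append((s,d[k[-1]]))
        pts=np.array(pts);sl,ic=np.polyfit(*pts.T,1);res.append((ic,np.degrees(np.arctan(sl)),len(pts)))
    res=np.array(res)
    C=C+ax*(res[0,0]-res[1,0])/2+ay*(res[2,0]-res[3,0])/2
    a=np.array([-res[0,1],res[1,1],res[2,1],-res[3,1]]);q+=np.radians(a.mean())
print("red C",C,"yaw",np.degrees(q),"half",res[:,0],"ang",a)
E
```

```text
('time', np.float64(11.6)) ('eef_pos', array([ 0.4497, -0.1371,  0.0445])) ('contact_force', array([1.6464, 3.2729, 0.5353])) ('wrist_torque', array([ 0.2011, -0.1867,  0.01  ])) ('opening', np.float64(0.4709)) ('finger_force', np.float64(1.0594)) q6 -1.112 0.01 yaw 34.27
red C [ 0.64736188 -0.0318614 ] yaw 12.502216097953974 half [0.0475  0.0475  0.04636 0.04636] ang [-0.1689486   0.65373117 -0.2203673  -0.18363969]
```

{"fn": "move_arm", "kwargs": {
  "plan": [0.6, 0.5, 0, 0, 0, 0, 39.5, 0, 0, 0, 0, 0, 0, 38, 0, 0, 0, 0, 0, 0, 35, 0, 0, 0, 0, 0, 0, 35],
  "newtons": 30
}}

```text
time: 12.05
eef_pos: [0.4498, -0.1371, 0.0446]
tcp_rot: [0.467, 0.884, -0.0, -0.0]
contact_force: [-2.5, -0.4, 4.2]
opening: 0.464
finger_force: 30.0
```

{"fn": "move_arm", "kwargs": {
  "plan": [0, 0, 0, 0, 0, 3, 35, 0, 0, 4, 0, 0, 0, 35, 0, 0, 6, 0, 0, 0, 35, 0, 0, 10, 0, 0, 0, 35]
}}

```text
time: 12.45
eef_pos: [0.448, -0.136, 0.0626]
tcp_rot: [0.444, 0.896, 0.0, -0.002]
contact_force: [-0.8, 0.5, -7.4]
opening: 0.463
finger_force: 31.8
```

```bash
python3 st.py
```

```text
('time', np.float64(12.45)) ('eef_pos', array([ 0.448 , -0.136 ,  0.0626])) ('contact_force', array([-0.8281,  0.5161, -7.4137])) ('wrist_torque', array([ 0.0459, -0.008 , -0.0142])) ('opening', np.float64(0.4625)) ('finger_force', np.float64(31.8255)) q6 -1.162 0.02 yaw 37.26
```

The unit is lifted, and −7.4 N matches its weight. I'll carry it to above the red holder, turning about +20°.

{"fn": "move_arm", "kwargs": {
  "plan": [0, 0, 20, 0, 0, 0, 35, 0, 0, 25, 0, 0, 0, 35, 25, 13, 0, 0, 0, 4, 35, 38, 20, 0, 0, 0, 4, 35, 40, 21, 0, 0, 0, 4, 35, 40, 21, 0, 0, 0, 4, 35, 38, 20, 0, 0, 0, 4, 35, 20, 10, -15, 0, 0, 0, 35, 0, 0, -20, 0, 0, 0, 35, 0, 0, 0, 0, 0, 0, 35, 0, 0, 0, 0, 0, 0, 35]
}}

```text
time: 13.55
eef_pos: [0.6491, -0.031, 0.0727]
tcp_rot: [0.282, 0.96, 0.0, -0.003]
contact_force: [-0.7, 0.2, -7.4]
opening: 0.459
finger_force: 32.7
```

```bash
python3 - <<'E'
from h import *
from plant import cams,ctrl
c=cams.read_camera("top");np.save("top3.npy",c["color"])
a=cv2.resize(c["color"][105:195,220:310,::-1],None,fx=4,fy=4,interpolation=cv2.INTER_CUBIC)
c=cams.read_camera("scene");np.save("scene3.npy",c["color"])
b=cv2.resize(c["color"][165:240,250:325,::-1],None,fx=5.6,fy=5.6,interpolation=cv2.INTER_CUBIC)
o=np.zeros((420,780,3),np.uint8);o[:360,:360]=a;o[:,360:]=b[:420,:420];cv2.imwrite("pics/m4.png",o)
E
python3 st.py
```

```text
('time', np.float64(13.65)) ('eef_pos', array([ 0.6509, -0.0319,  0.0752])) ('contact_force', array([ 0.429 , -0.241 , -6.4898])) ('wrist_torque', array([-0.0336, -0.0361,  0.032 ])) ('opening', np.float64(0.4568)) ('finger_force', np.float64(32.722)) q6 -1.204 0.0 yaw 57.26
```

View pics/m4.png

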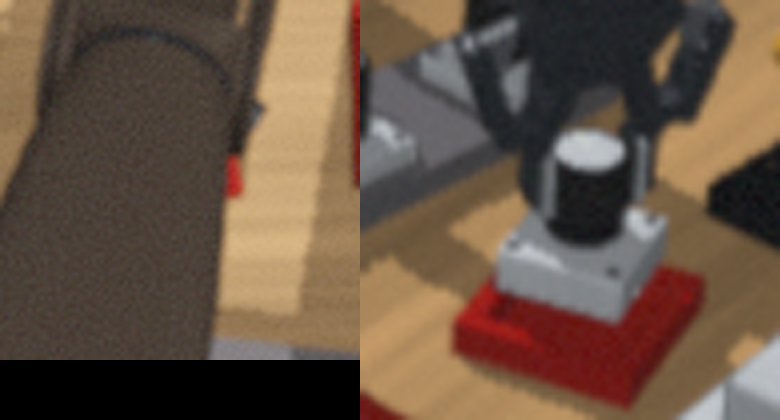

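The held unit hovers over the red holder; its knob top is at about crop (591,150) and its foot corners at (500,245), (625,278) and (665,215). The top view is blocked by the arm. I'll use the held knob, whose TCP is known, to remove the scene camera's local bias, then re-measure the holder's corners from the clean early frames.

```bash
python3 - <<'E'
from h import *
from plant import cams,ctrl
S=cams.read_camera("scene");T=cams.read_camera("top");e=ctrl.get_state()["eef_pos"];print(e)
kt=np.array([e[0],e[1],e[2]+.0334]);b=np.array([290.93,191.46])-proj(S,kt)[0];print("scene bias px (held knob)",b)
# rack knobs
tk=np.array([[.4797,.120,.078],[.4652,-.0082,.078],[.4498,-.1372,.078]])
sp=(np.array([[477,59],[324,127],[152,204]])+.5)/5-.5+[180,150];tp=(np.array([[81,70],[225,86],[371,102]])+.5)/3-.5+[180,172]
print("scene rack bias",sp-proj(S,tk),"\ntop rack bias",tp-proj(T,tk))
bt=(tp-proj(T,tk)).mean(0)
def quad(im,tgt,k):
    h=cv2.cvtColor(cv2.resize(im,None,fx=6,fy=6,interpolation=cv2.INTER_CUBIC),cv2.COLOR_RGB2HSV)
    m=((h[...,0]<7)|(h[...,0]>170))&(h[...,1]>125)&(h[...,2]>35)
    s,ce,mm=min(comps(m,3000),key=lambda q:np.hypot(*(q[1]/6-tgt)))
    cn=max(cv2.findContours(mm.astype(np.uint8),0,1)[0],key=cv2.contourArea)
    p=cv2.approxPolyN(cn,k,ensure_convex=True).reshape(-1,2)
    return (p+.5)/6-.5
q=quad(np.load("scene.npy"),(289,221),6);print("scene hex",q.round(2).tolist())
q=q[np.argsort(np.arctan2(q[:,1]-221,q[:,0]-289))];
print("sorted",q.round(1).tolist())
for z in(.02,0.):print(z,plane(S,q-b,z).round(4).tolist())
qt=quad(np.load("top.npy"),(260.5,141),4);P=plane(T,qt-bt,.02);print("top quad",P.round(4).tolist(),P.mean(0),np.linalg.norm(np.roll(P,-1,0)-P,axis=1))
E
```

```text
[ 0.65144398 -0.03222375  0.07596382]
scene bias px (held knob) [0.41980181 1.20930342]
scene rack bias [[0.48668913 1.03809735]
 [0.10244001 0.83227188]
 [0.04872603 0.73294382]] 
top rack bias [[ 0.99021501 -0.22968541]
 [ 0.76672565  0.61262914]
 [ 0.86568281  1.12393667]]
scene hex [[311.42, 214.08], [310.25, 219.92], [297.25, 237.58], [266.42, 227.75], [266.08, 221.08], [281.08, 205.08]]
sorted [[281.1, 205.1], [311.4, 214.1], [310.2, 219.9], [297.2, 237.6], [266.4, 227.8], [266.1, 221.1]]
0.02 [[0.5933, 0.0066, 0.02], [0.6863, 0.0266, 0.02], [0.6998, 0.0008, 0.02], [0.7186, -0.0879, 0.02], [0.63, -0.1074, 0.02], [0.61, -0.084, 0.02]]
0.0 [[0.5758, 0.0309, 0.0], [0.6714, 0.0514, 0.0], [0.6852, 0.025, 0.0], [0.7046, -0.0662, 0.0], [0.6136, -0.0862, 0.0], [0.593, -0.0622, 0.0]]
top quad [[0.6115, -0.0869, 0.02], [0.5909, 0.0065, 0.02], [0.6864, 0.0285, 0.02], [0.7073, -0.0651, 0.02]] [ 0.64899365 -0.02925152  0.02      ] [0.09559984 0.09801263 0.09593626 0.0982042 ]
```

Both views agree on the holder: centre about (0.649, −0.0296), yaw about 12.7°, side about 96 mm. Now I measure the held foot's yaw from its top corners.

```bash
python3 - <<'E'
from h import *
from plant import cams,ctrl
S=cams.read_camera("scene");im=np.load("scene3.npy");b=np.array([.42,1.21])
p=(np.array([[500,245],[625,278],[665,215]])-[360,0]+.5)/5.6-.5+[250,165]
def rep(p):
    P=plane(S,p-b,.0606);d=P[1]-P[0];f=P[1]-P[2];print(P.round(4).tolist(),"ctr",((P[0]+P[2])/2).round(4),"lens",np.linalg.norm(d),np.linalg.norm(f),"yaw",np.degrees(np.arctan2(d[1],d[0])),np.degrees(np.arctan2(f[1],f[0]))+90)
rep(p)
# vertical-face/foot lower edge against red: grey mask hull
h=cv2.cvtColor(cv2.resize(im,None,fx=6,fy=6,interpolation=cv2.INTER_CUBIC),cv2.COLOR_RGB2HSV)
m=(h[...,1]<45)&(h[...,2]>95);m[:int(198*6)]=0
for s,ce,mm in comps(m,1500):
    if 265<ce[0]/6<312 and 195<ce[1]/6<228:
        cn=max(cv2.findContours(mm.astype(np.uint8),0,1)[0],key=cv2.contourArea)
        print(ce/6,s[4],((cv2.approxPolyN(cn,6,ensure_convex=True).reshape(-1,2)+.5)/6-.5).round(2).tolist())
print("picks",p.round(2).tolist())
E
python3 st.py
```

```text
[[0.6249, -0.0671, 0.0606], [0.6874, -0.05, 0.0606], [0.6707, 0.0076, 0.0606]] ctr [ 0.6478 -0.0297  0.0606] lens 0.06478362880947247 0.059941170732206096 yaw 15.280719829643187 16.181280359418537
[289.47755771 211.83043875] 13531 [[300.08, 197.58], [306.08, 206.42], [295.42, 222.08], [274.25, 216.25], [273.75, 209.92], [282.58, 197.58]]
picks [[274.59, 208.34], [296.91, 214.23], [304.05, 202.98]]
('time', np.float64(13.8)) ('eef_pos', array([ 0.6514, -0.0322,  0.0759])) ('contact_force', array([ 0.161 , -0.9078, -8.4422])) ('wrist_torque', array([ 0.0268, -0.006 , -0.0399])) ('opening', np.float64(0.4625)) ('finger_force', np.float64(32.7226)) q6 -1.204 -0.0 yaw 57.25
```

{"fn": "move_arm", "kwargs": {
  "plan": [-2.4, 2.6, 0, 0, 0, -1, 35, 0, 0, -8, 0, 0, 0, 35, 0, 0, -5, 0, 0, 0, 35, 0, 0, 0, 0, 0, 0, 35, 0, 0, 0, 0, 0, 0, 35]
}}

```text
time: 14.3
eef_pos: [0.6481, -0.0291, 0.0606]
tcp_rot: [0.29, 0.957, -0.0, -0.001]
contact_force: [0.1, 0.8, -8.4]
opening: 0.462
finger_force: 32.9
```

```bash
python3 st.py; python3 - <<'E'
from h import *
from plant import cams
S=cams.read_camera("scene");im=S["color"];b=np.array([.42,1.21])
# foot's lower left-front edge vs red top edges, yaw of earlier bottom edge at z .0366
P=plane(S,np.array([[274.25,216.25],[295.42,222.08],])-b,.0366);d=P[1]-P[0];print("bottom edge",P.round(4).tolist(),np.linalg.norm(d),np.degrees(np.arctan2(d[1],d[0])))
bb=cv2.resize(im[160:245,240:335,::-1],None,fx=7,fy=7,interpolation=cv2.INTER_CUBIC);cv2.imwrite("pics/m5.png",bb)
E
```

```text
('time', np.float64(14.3)) ('eef_pos', array([ 0.6481, -0.0291,  0.0606])) ('contact_force', array([ 0.0769,  0.8355, -8.396 ])) ('wrist_torque', array([ 0.0102, -0.0047,  0.069 ])) ('opening', np.float64(0.4616)) ('finger_force', np.float64(32.9101)) q6 -1.184 -0.0 yaw 56.3
bottom edge [[0.6269, -0.0698, 0.0366], [0.687, -0.0539, 0.0366]] 0.06217635782741481 14.88151440966295
```

View pics/m5.png

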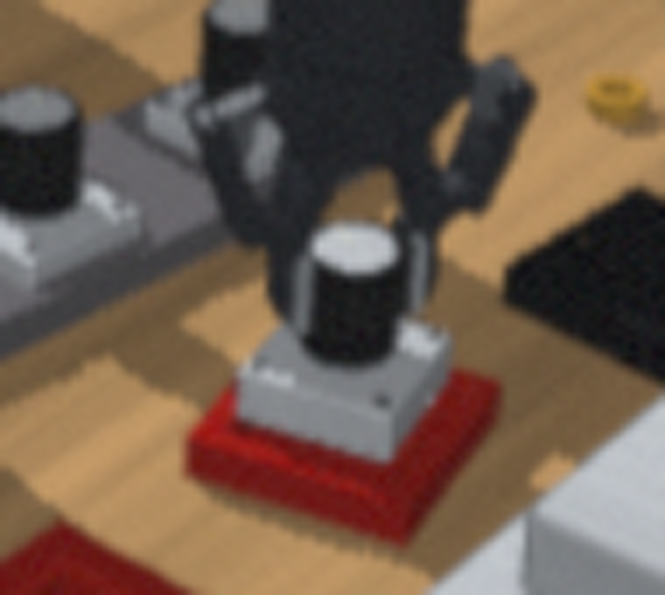

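The foot sits about 2 mm above the rim, with margins of 48 and 52 crop px left and right, so it is centred. It is turned about 1° more than the holder. I'll correct that and lower gently.

{"fn": "move_arm", "kwargs": {
  "plan": [0.5, -0.3, 0, 0, 0, -1.2, 35, 0, 0, -2, 0, 0, 0, 35, 0, 0, -2, 0, 0, 0, 35, 0, 0, 0, 0, 0, 0, 35]
}}

```text
time: 14.75
eef_pos: [0.6489, -0.0297, 0.0569]
tcp_rot: [0.3, 0.954, -0.0, -0.0]
contact_force: [-0.8, -0.9, -8.3]
opening: 0.458
finger_force: 32.9
```

```bash
python3 st.py
```

```text
('time', np.float64(14.75)) ('eef_pos', array([ 0.6489, -0.0297,  0.0569])) ('contact_force', array([-0.8108, -0.8659, -8.3445])) ('wrist_torque', array([-0.1469, -0.059 ,  0.0751])) ('opening', np.float64(0.4581)) ('finger_force', np.float64(32.9124)) q6 -1.163 0.012 yaw 55.11
```

{"fn": "move_arm", "kwargs": {
  "plan": [0, 0, -2, 0, 0, 0, 35, 0, 0, -2, 0, 0, 0, 35, 0, 0, 0, 0, 0, 0, 35]
}}

```text
time: 15.05
eef_pos: [0.6489, -0.0297, 0.053]
tcp_rot: [0.3, 0.954, -0.0, -0.0]
contact_force: [0.6, -0.7, -8.7]
opening: 0.46
finger_force: 32.9
```

```bash
python3 st.py
```

```text
('time', np.float64(15.05)) ('eef_pos', array([ 0.6489, -0.0297,  0.053 ])) ('contact_force', array([ 0.5677, -0.7146, -8.6725])) ('wrist_torque', array([-0.1475, -0.0918,  0.0062])) ('opening', np.float64(0.4596)) ('finger_force', np.float64(32.9229)) q6 -1.163 0.021 yaw 55.1
```

Going in freely. 8.4 mm remain.

{"fn": "move_arm", "kwargs": {
  "plan": [0, 0, -3, 0, 0, 0, 35, 0, 0, -2.5, 0, 0, 0, 35, 0, 0, 0, 0, 0, 0, 35, 0, 0, -1, 0, 0, 0, 35, 0, 0, -1, 0, 0, 0, 35, 0, 0, 0, 0, 0, 0, 35]
}}

```text
time: 15.65
eef_pos: [0.6491, -0.0296, 0.0458]
tcp_rot: [0.3, 0.954, -0.0, 0.0]
contact_force: [0.6, -1.4, -7.8]
opening: 0.462
finger_force: 33.0
```

```bash
python3 st.py
```

```text
('time', np.float64(15.65)) ('eef_pos', array([ 0.6491, -0.0296,  0.0458])) ('contact_force', array([ 0.632 , -1.3559, -7.8345])) ('wrist_torque', array([-0.238 , -0.0614,  0.0483])) ('opening', np.float64(0.4619)) ('finger_force', np.float64(32.9907)) q6 -1.163 0.041 yaw 55.1
```

{"fn": "move_arm", "kwargs": {
  "plan": [0, 0, -0.7, 0, 0, 0, 35, 0, 0, -0.6, 0, 0, 0, 35, 0, 0, 0, 0, 0, 0, 35]
}}

```text
time: 15.95
eef_pos: [0.6492, -0.0296, 0.045]
tcp_rot: [0.3, 0.954, -0.0, 0.0]
contact_force: [-1.0, -1.1, -4.3]
opening: 0.455
finger_force: 33.3
```

```bash
python3 st.py
```

```text
('time', np.float64(15.95)) ('eef_pos', array([ 0.6492, -0.0296,  0.045 ])) ('contact_force', array([-0.984 , -1.1019, -4.308 ])) ('wrist_torque', array([-0.2676,  0.0589,  0.065 ])) ('opening', np.float64(0.4546)) ('finger_force', np.float64(33.312)) q6 -1.163 0.048 yaw 55.1
```

It is resting on the floor: z matches the rack-seated height and the weight is partly carried. Now release and rise.

{"fn": "move_arm", "kwargs": {
  "plan": [0, 0, 0, 0, 0, 0, 46, 0, 0, 0, 0, 0, 0, 62, 0, 0, 0, 0, 0, 0, 62, 0, 0, 25, 0, 0, 0, 62, 0, 0, 40, 0, 0, 0, 62, 0, 0, 40, 0, 0, 0, 62, 0, 0, 30, 0, 0, 0, 62, -45, 0, 20, 0, 0, 0, 62, -45, 0, 0, 0, 0, 0, 62, -40, 40, 0, 0, 0, 0, 62, 0, 45, 0, 0, 0, 0, 62, 0, 45, 0, 0, 0, 0, 62]
}}

```text
time: 17.15
eef_pos: [0.5228, 0.0968, 0.2006]
tcp_rot: [0.301, 0.954, 0.001, 0.001]
contact_force: [1.0, 0.2, 0.2]
opening: 0.725
finger_force: 0.0
```

```bash
python3 - <<'E'
from h import *
from plant import cams,ctrl
S=cams.read_camera("scene");T=cams.read_camera("top")
a=cv2.resize(S["color"][145:245,180:330,::-1],None,fx=4,fy=4,interpolation=cv2.INTER_CUBIC)
b=cv2.resize(T["color"][100:240,180:330,::-1],None,fx=2,fy=2,interpolation=cv2.INTER_CUBIC)
o=np.zeros((400,800,3),np.uint8);o[:,:600]=a;o[:280,600:]=b[:,100:];cv2.imwrite("pics/m6.png",o)
print("expected knob top px",proj(S,[.649,-.0296,.078])+[.42,1.21])
E
python3 st.py
```

```text
expected knob top px [[290.1698053  200.48221917]]
('time', np.float64(17.25)) ('eef_pos', array([0.5232, 0.1001, 0.2007])) ('contact_force', array([ 0.2071, -0.325 , -0.6608])) ('wrist_torque', array([-0.0355, -0.0558,  0.0074])) ('opening', np.float64(0.7275)) ('finger_force', np.float64(0.0)) q6 -0.97 0.2 yaw 55.4
```

View pics/m6.png

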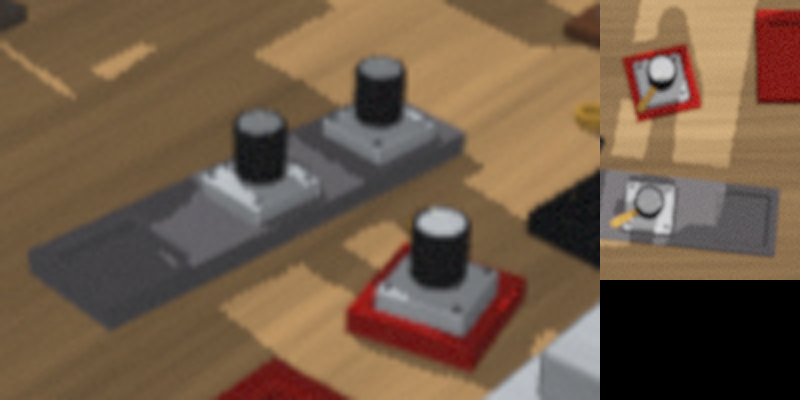

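The dragging unit sits square in the red holder. Its knob top is at (289.9, 200.1) px against an expected (290.2, 200.5), and about 10 mm of the foot stands proud. The other two units are upright in the rack. I'm handing in.

{"fn": "move_arm", "kwargs": {
  "plan": [0, 0, 0, 0, 0, 0, 62, 0, 0, 0, 0, 0, 0, 62]
}}

```text
time: 17.45
eef_pos: [0.524, 0.0953, 0.2]
tcp_rot: [0.3, 0.954, -0.0, 0.0]
contact_force: [-1.1, -0.3, -0.0]
opening: 0.727
finger_force: 0.0
```

```bash
python3 -c "
from plant import order;print(order.sign_off())"
```

```text
the job is handed in; nothing more can be done
None
```

I turned all three cranks about 48° in the rack. The right unit dragged (about 0.3 N m against 0.06 or less for the other two), so I seated it upright in the small red holder, released it, and handed the job in at 17.5 s; sign-off returned no verdict.

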